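# Load the grinding jar onto the jar mill

## Task

Load the pigment jar mill: with the fingertips, slowly push the grinding jar that lies on the mill's landing up the ramp until it settles between the two rollers at the stop plate. Do not grasp or lift it, keep behind it so that it never rolls back down the ramp, and leave everything else on the bench where it is.

Things in the scene. Friction and masses are not known exactly. Their poses are not given: they have to be found in the camera images.
- jar: The grinding jar to load: a closed, slippery glazed white ceramic cylinder with a steel lid band at one end, 60 mm diameter, 110 mm long, 0.35 to 0.65 kg, lying on its side on the mill's landing. Origin: centre of the cylinder. Its own y axis is the cylinder's axis (level, parallel to the mill's y); x and z turn as it rolls. It rolls freely at a touch.
- mill: Jar mill fixed to the bench. Origin on the bench under mid-ramp, x up the ramp, z up; offsets below in its frame, mm. In order: level landing x -155 to -70, 12 high, 4 mm lip at its open end; 10 degree ramp; rollers; stop plate. Side guides with inner faces at y = +-58.5 stand 12 above landing and ramp. Grey motor box x 15 to 130, y -144 to -68, 72 high (knob to 84). Behind the landing is free.
- ramp_foot (a point): Where the landing meets the ramp, on the surface, mid-width: mill x -70, 12 high. The jar starts with its centre 10 to 45 mm before this (x -115 to -80), 42 high.
- ramp_top (a point): Upper end of the straight ramp, on its surface, mid-width: mill x 50, 33 high. Ramp rises 21 mm over 120. The jar's centre rides about 30.5 mm above the slope. Anywhere on the ramp it rolls back when nothing is behind it. A push of a few N on its back at mid height, at 0.03 to 0.06 m/s, moves it; over 0.2 m/s on the ramp counts as rolled back or flung.
- seat (a point): Centre of the jar when loaded: mill x 80, 60 high. Two fixed black rubber rollers, 20 mm diameter, along y, axes at x 62 and 98, 24 high. The jar crests the front one with its centre at x 62, 64 high, then drops 4 mm between them and stays by itself. Cheeks 52 high, inner faces at y = +-58.5, at both sides (x 45 to 130).
- stop (a point): Middle of the top edge of the stop plate's face towards the ramp: mill x 111, 78 high. Aluminium plate, 10 thick, 125 wide. The loaded jar lies about 1 mm short of it.
- spare_jar: A second grinding jar exactly like the one to load (60 mm diameter, 110 mm tall), but standing upright on the bench to the left (+y of the mill) of the landing. Leave alone. Origin: centre of its underside.
- varnish_bottle: Amber varnish bottle, 52 mm diameter, 105 mm tall, standing left (+y of the mill) of the rollers. Leave alone. Origin: centre of its underside.
- brush: Brush, 170 mm long, lying on the bench to the right (-y of the mill) of the landing. Leave alone.
- dish: Small white bowl, 72 mm diameter, 22 mm tall, standing beyond the mill's stop plate. Leave alone. Origin: centre of its underside.
- cork_block: Cork sanding block 90 x 50 x 30 mm on the bench, to the robot's right (world -y). Leave alone. Origin: centre of its underside.
- steel_rule: Flat steel rule 200 x 25 x 4 mm lying on the bench, to the robot's left (world +y). Leave alone. Origin: centre of its underside.
- file: File with a wooden handle, 290 mm long, 22 mm thick, lying on the bench to the robot's right (world -y). Leave alone.
There are look-alikes about, which are no part of the job. Leave any pink or turquoise look-alike of the jar alone.

How it is judged:
On the way, in this order (a step that is already met when the one before it is completed fails the run):
1. the jar is part way up the ramp, resting on it (x of jar in the frame of mill between -0.03 and 0.025 m and contact force between jar and mill above 0.5 N), for 0.1 s.
2. the jar lies between the rollers at the stop (x of jar in the frame of mill between 0.074 and 0.086 m and z of jar in the frame of mill below 0.0635 m), for 0.2 s.
At the end, for the whole second after the job is handed in: the jar lies at rest between the two rollers: its centre within 6 mm of the seated place along the mill, within 8 mm of the middle line, down in the dip (within about 4 mm of 60 mm height), its axis within 0.1 rad of the rollers' (all of step 2 and y of jar in the frame of mill between -0.008 and 0.008 m and z of jar in the frame of mill above 0.055 m and angle between the y axis of jar and the y axis of mill, either way round below 0.1 rad and linear speed of jar below 0.02 m/s and angular speed of jar below 0.3 rad/s); the robot touches nothing.
It fails at once if the jar rolls back or is flung on the ramp (faster than 0.2 m/s there) (x of jar in the frame of mill between -0.065 and 0.05 m and linear speed of jar above 0.2 m/s).
It fails at once if the jar is lifted (about 10 mm) off the landing, ramp or rollers ((x of jar in the frame of mill below -0.07 m and z of jar in the frame of mill above 0.053 m) or (x of jar in the frame of mill below -0.035 m and z of jar in the frame of mill above 0.06 m) or (x of jar in the frame of mill below 0 m and z of jar in the frame of mill above 0.066 m) or z of jar in the frame of mill above 0.076 m).
It fails at once if the jar is tipped off the level (angle between jar's own y axis and vertical below 1.35 rad or angle between jar's own y axis and vertical above 1.79 rad).
It fails at once if another thing on the bench is moved more than 20 mm (distance of any of spare_jar, varnish_bottle, brush, dish, cork_block, steel_rule, file from where it was at the start of the episode above 0.02 m).
It also fails if it takes over 42 s, if anything falls off the work surface, if the arm or the gripper's body presses on something with over 40 N, if the wrist force passes 120 N, or if a joint passes its speed limit or range.

## Robot

A 7-joint arm with a two-finger parallel gripper is mounted at the origin on the work surface. World frame = base frame: x ahead of the robot, y to its left, z up, the work surface at z = 0. Lengths are in m, angles in rad, forces in N, time in s.
With the tool pointing down it reaches from about 0.35 to 0.9 m from the base axis. Payload 19.9 kg.
Tool frame: the origin (TCP) lies on the centre line of the jaws, within the pads' length; the fingertips stand 11 mm ahead of it and the grasp point (between the pads) lies 8 mm behind it; y points along the fingers, z is the direction in which the jaws open and shut, and the axes are right-handed (so a half turn about y gives the same grasp; the last joint's range is limited). The gripper opens to 94 mm and grips with 3 to 60 N. Pads are 16 mm wide; open, the fingers measure 119 mm over their backs; the gripper's body (75 mm by 177 mm) begins 78 mm behind the grasp point.
Start: joints at [1.268, 0.417, -0.01, 1.614, 0.005, 1.111, -0.053], TCP at [0.162, -0.604, 0.178] pointing down, gripper open.
Joint ranges: [-2.81, 2.81], [-0.39, 2.02], [-1.27, 1.25], [0.06, 2.57], [-1.19, 4.33], [0.19, 2], [-2.82, 2.82]. Speed limits (rad/s): [1.89, 1.89, 2.39, 2.39, 3.01, 3.01, 3.01].

## Interface

Orientations are given as a rotation vector (axis times angle).
In Python, from plant import bot gives the robot as it stands.
- The arm moves only by the tool carry_out, never from a script. Its argument "series" is a list of rows, each a list of 3 entries, a list of its own where there are three numbers: the shift along the world's x, y, z in m, then the turn about the world's z in degrees, then the closure, from -1 (fully open) to 1 (shut). In form: [[[dx, dy, dz], twist, fingers], ...]. A call has 1 to 12 rows; each row is the pose to reach, as a shift and turn from the pose commanded when the call began; what a row does not reach only later rows make up. A row lasts 1/8 s, in which the tool goes at most 62.5 mm and 10.7 degrees, less where a joint would pass 70% of its speed; a pose out of reach is approached as far as the arm can. A call with a gripper value outside its range is refused whole. The fingers move at their own pace and stop on an object; the grip force is fixed at half the most. Time passes only in rows, so rows that repeat a pose let the fingers close. It gives the time, the measured TCP pose, the force and the opening at its end, in the units of the state.
- bot.observe(): the state, without advancing time (a new reading comes with each control period).
- bot.capture(name): name is "scene" or "top" or "wrist"; returns a dict with "image" (400x640x3 uint8, red, green, blue), "mtx" (3x3 intrinsics, pixels), "k1" (the pictures are not rectified: a ray, as slopes to the right and down, at radius r is drawn at 1 + k1 r^2 times it, then the intrinsics apply), "world_from_camera" (4x4, takes a point from camera to world coordinates). Camera axes: x right, y down, z forward; pixel columns grow to the right and rows downward; lengths in m; the calibration is good to about 2 mm. A picture is of the moment at which its call begins. There is no depth.
- bot.job_done(): hands the job in, once; it reports no verdict.
The state is a dict: "t": time; "qpos": joint angles; "joint_velocities": joint speeds; "joint_torque": joint torques, N m; "position": TCP position; "eef_rot": TCP orientation; "ft_force": force on the tool from outside, world axes, zero at the start; "wrist_torque": the same for the moment, N m; "finger_gap": opening from 0.0 (shut) to 1.0 (fully open).
Only numpy, scipy, OpenCV 4.12 (cv2) and the standard library are available. Lean on these libraries where they do the work, as an engineer would, in place of code of your own. Each camera call takes 0.05 s, during which the arm holds its last target.

## Working session

There is one attempt and no reset: what is moved stays moved. The work goes in short steps, Python scripts to look and compute and a tool call to move; the robot and the scene stay as the last step left them, time stands still between calls to the robot, and variables do not carry over. Pictures are saved under pics/ and viewed, and the job is handed in when it is done.

Besides the shell and the picture viewer there is one more tool, called after "Emit:" as name(argument=value, ...), one argument or row to a line, values as JSON. carry_out: Moves the arm, as the interface text tells. Its arguments: {"type":"object","properties":{"series":{"type":"array"}},"required":["series"]}

```bash
mkdir -p pics; ls; python3 - <<'E'
from plant import bot
import cv2,pickle
s=bot.observe()
for k,v in s.items(): print(k,v)
d={}
for n in("scene","top","wrist"):
    c=bot.capture(n); d[n]=c
    cv2.imwrite(f"pics/{n}0.png",c["image"][:,:,::-1])
    print(n,c["mtx"].tolist(),c["k1"],c["world_from_camera"].round(4).tolist())
pickle.dump(d,open("c0.pkl","wb"))
E
```

```text
pics
t 0.0
qpos [ 1.26747524  0.4179994  -0.01029993  1.61416539  0.00469684  1.11074535
 -0.0529567 ]
joint_velocities [ 6.51404707e-04  6.54140314e-05 -8.11403707e-04 -4.68775594e-04
  5.81139112e-04 -1.12937255e-03  7.09217002e-04]
joint_torque [ 6.64100044e-04 -8.51242661e+01  6.39187340e-01 -4.25984609e+01
 -4.87434876e-02  1.86335330e-02  1.09075634e-04]
position [ 0.16164739 -0.60329066  0.17721317]
eef_rot [-0.27442133  2.0831319  -2.08047123]
ft_force [ 0.18438444 -0.17759035 -0.23155444]
wrist_torque [ 0.01176055  0.02791943 -0.05530549]
finger_gap 0.9971888400659716
scene [[364.7969021803141, 0.0, 321.4736579097038], [0.0, 364.7969021803141, 203.0728472431104], [0.0, 0.0, 1.0]] -0.08066994115553507 [[-0.0442, 0.7494, -0.6606, 1.2161], [0.9989, 0.0449, -0.0158, 0.0455], [0.0178, -0.6606, -0.7505, 0.8562], [0.0, 0.0, 0.0, 1.0]]
top [[507.0504751357056, 0.0, 327.89199724831377], [0.0, 507.0504751357056, 207.37534217194812], [0.0, 0.0, 1.0]] -0.09179026329913725 [[-0.0084, -0.9956, 0.093, 0.3637], [-1.0, 0.0087, 0.0023, 0.0095], [-0.0031, -0.093, -0.9957, 1.9085], [0.0, 0.0, 0.0, 1.0]]
wrist [[331.0625477848772, 0.0, 313.69361764250766], [0.0, 331.0625477848772, 200.12576651154404], [0.0, 0.0, 1.0]] -0.03534076567273466 [[0.2587, -0.9355, -0.2406, 0.2306], [-0.966, -0.2509, -0.0631, -0.5852], [-0.0013, 0.2488, -0.9686, 0.384], [0.0, 0.0, 0.0, 1.0]]
```

View pics/scene0.png

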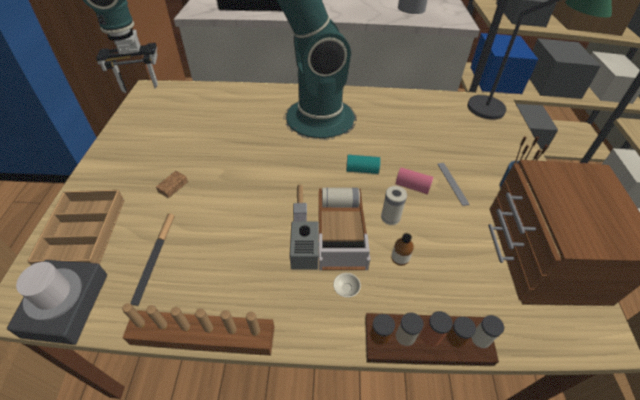

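View pics/top0.png

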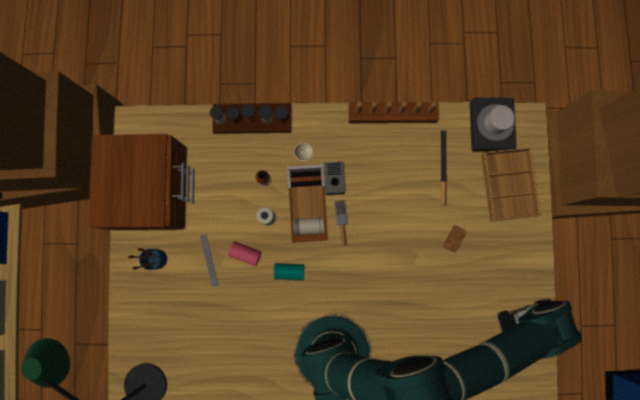

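View pics/wrist0.png

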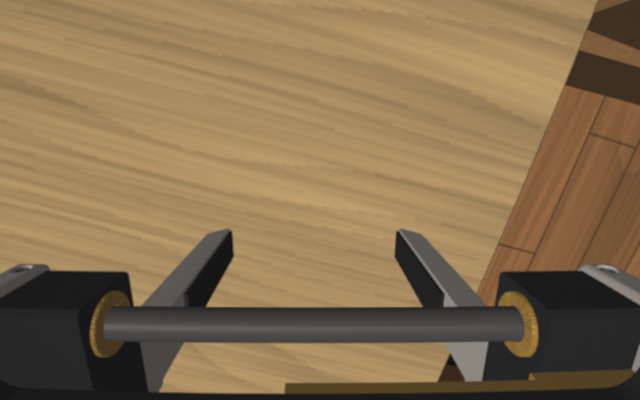

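The jar lies at the robot-side end of the mill, around (309,226) in the top view. The mill's x axis points away from the robot. The turquoise look-alike sits behind the landing at about (289,271). I'll zoom in.

```bash
python3 - <<'E'
import pickle,cv2
d=pickle.load(open("c0.pkl","rb"))
t=d["top"]["image"][130:290,230:370,::-1]
cv2.imwrite("pics/topz.png",cv2.resize(t,None,fx=3.7,fy=3.7,interpolation=cv2.INTER_CUBIC))
t=d["scene"]["image"][145:305,270:430,::-1]
cv2.imwrite("pics/scz.png",cv2.resize(t,None,fx=3.7,fy=3.7,interpolation=cv2.INTER_CUBIC))
E
```

```text
(no output)
```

View pics/topz.png

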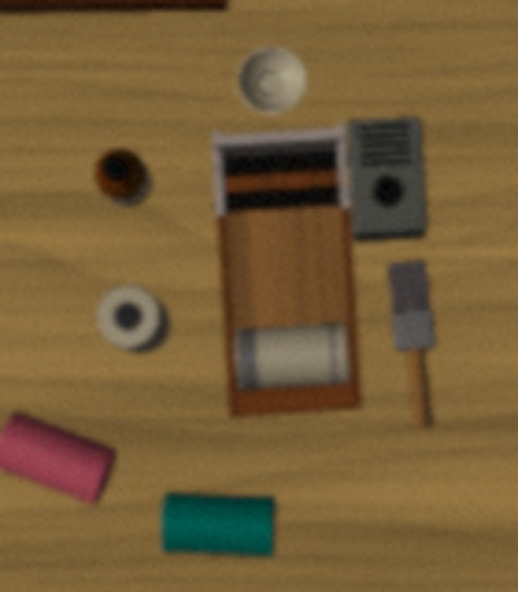

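View pics/scz.png

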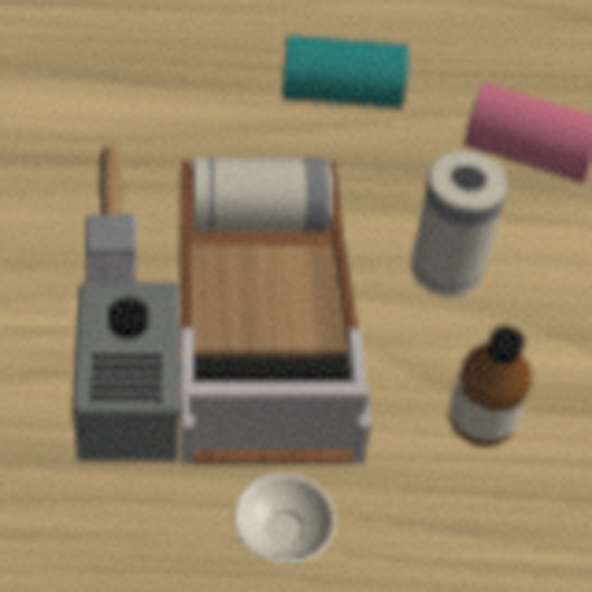

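```bash
cat > h.py <<'E'
import numpy as np,cv2,pickle
def proj(c,P):
    T=np.linalg.inv(c["world_from_camera"]); q=np.atleast_2d(P)@T[:3,:3].T+T[:3,3]
    u=q[:,:2]/q[:,2:]; u=u*(1+c["k1"]*(u**2).sum(1,keepdims=True))
    return u*[c["mtx"][0][0],c["mtx"][1][1]]+[c["mtx"][0][2],c["mtx"][1][2]]
def m2w(m,P):
    P=np.atleast_2d(P).astype(float); c,s=np.cos(m[2]),np.sin(m[2])
    return np.c_[m[0]+c*P[:,0]-s*P[:,1],m[1]+s*P[:,0]+c*P[:,1],P[:,2]]
E
python3 - <<'E'
from h import *
from scipy.optimize import least_squares
d=pickle.load(open("c0.pkl","rb"))
top=np.array([[130,-68,72,350,120],[130,-144,72,423,117],[15,-144,72,425,236],[15,-68,72,357,238],[121,62.5,78,215,132]],float)
sc=np.array([[15,-144,72,80,285],[15,-68,72,180,285],[130,-144,72,77,410],[130,-68,72,183,410],[130,-144,0,75,458],[130,-68,0,182,460]],float)
pt=top[:,3:]/3.7+[230,130]; ps=sc[:,3:]/3.7+[270,145]
def r(m): return np.r_[(proj(d["top"],m2w(m,top[:,:3]/1e3))-pt).ravel(),(proj(d["scene"],m2w(m,sc[:,:3]/1e3))-ps).ravel()]
s=least_squares(r,[0.5,0,0],loss="soft_l1")
m=s.x;print(m,np.degrees(m[2]));print(r(m).reshape(-1,2).round(2))
np.save("m.npy",m)
# jar: fit x,y of jar at z=42 : silhouette centre in top
for nm,off,f in (("top",(230,130),3.7),("scene",(270,145),3.7)):
    im=cv2.resize(d[nm]["image"][off[1]:off[1]+160,off[0]:off[0]+160,::-1],None,fx=f,fy=f,interpolation=cv2.INTER_CUBIC)
    def poly(P,col,cl=True):
        q=((proj(d[nm],m2w(m,np.array(P)/1e3))-off+0.5)*f).astype(np.int32); cv2.polylines(im,[q],cl,col,1)
    poly([[130,-68,72],[130,-144,72],[15,-144,72],[15,-68,72]],(0,255,0))
    poly([[111,-62.5,78],[121,-62.5,78],[121,62.5,78],[111,62.5,78]],(0,255,0))
    poly([[-155,-58.5,16],[-155,58.5,16],[-70,58.5,12],[50,58.5,33],[50,-58.5,33],[-70,-58.5,12]],(255,0,255))
    for x,cc in ((-115,(255,0,0)),(-97,(0,255,255)),(-80,(0,0,255))):
        poly([[x-30,-55,42],[x-30,55,42],[x+30,55,42],[x+30,-55,42]],cc)
    cv2.imwrite(f"pics/ov_{nm}.png",im)
E
```

```text
[0.56960528 0.09233011 0.04498787] 2.5776149803833674
[[-1.58 -0.41]
 [-0.64 -0.69]
 [ 0.61 -1.82]
 [-1.82 -1.25]
 [-0.6   0.4 ]
 [-0.16 -2.5 ]
 [ 0.43 -2.2 ]
 [-1.72 -1.07]
 [-0.54 -0.76]
 [ 0.16  0.69]
 [-0.6   0.43]]
```

View pics/ov_top.png

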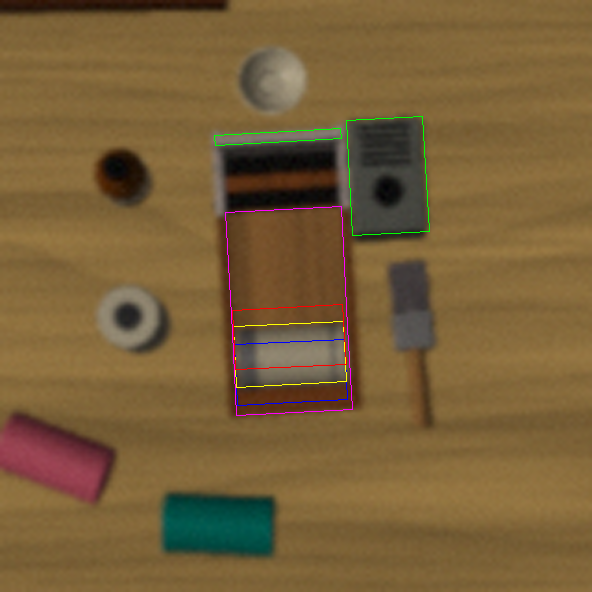

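View pics/ov_scene.png

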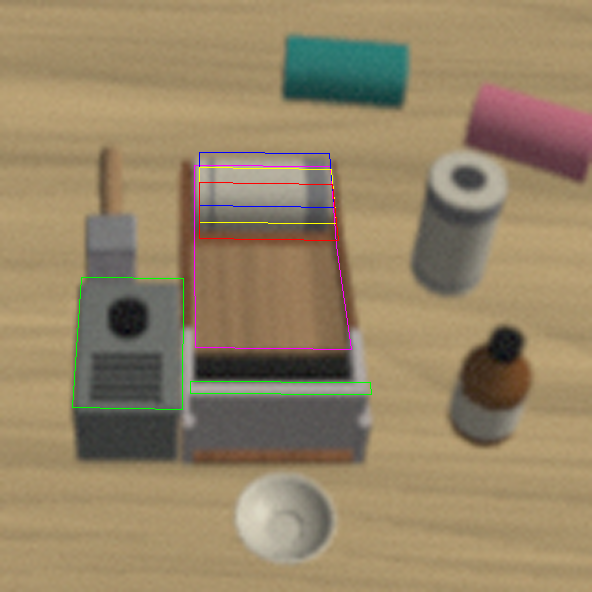

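```bash
python3 - <<'E'
from h import *
from plant import bot
from scipy.spatial.transform import Rotation as R
s=bot.observe(); M=R.from_rotvec(s["eef_rot"]).as_matrix(); print(M.round(3))
m=np.load("m.npy")
z=M[:,2]; a=np.degrees(np.arctan2(z[1],z[0])); print("jaw axis az",a,"mill y az",90+np.degrees(m[2]))
for x,zz in ((-180,60),(-170,43),(-145,43),(-136,43),(42,61)): print(x,m2w(m,[[x/1e3,0,zz/1e3]]).round(4), (m2w(m,[[x/1e3,0,zz/1e3]])-s["position"]).round(4))
E
```

```text
[[-0.966 -0.     0.259]
 [-0.259  0.001 -0.966]
 [ 0.    -1.    -0.001]]
jaw axis az -74.99722972576146 mill y az 92.57761498038337
-180 [[0.3898 0.0842 0.06  ]] [[ 0.2281  0.6876 -0.1174]]
-170 [[0.3998 0.0847 0.043 ]] [[ 0.2381  0.6881 -0.1344]]
-145 [[0.4248 0.0858 0.043 ]] [[ 0.2631  0.6892 -0.1344]]
-136 [[0.4337 0.0862 0.043 ]] [[ 0.2721  0.6896 -0.1344]]
42 [[0.6116 0.0942 0.061 ]] [[ 0.4499  0.6976 -0.1164]]
```

Emit:
carry_out(
  series=[
    [[0.04,0.04,0.0],0,0.0],
    [[0.08,0.08,0.0],0,0.0],
    [[0.12,0.12,0.0],-2,0.0],
    [[0.16,0.17,0.0],-4,0.0],
    [[0.19,0.22,0.0],-6,0.0],
    [[0.21,0.27,0.0],-8,0.0],
    [[0.22,0.33,0.0],-10,0.0],
    [[0.225,0.39,0.0],-12.4,0.0],
    [[0.225,0.45,0.0],-12.4,0.0],
    [[0.225,0.51,0.0],-12.4,0.0],
    [[0.225,0.57,0.0],-12.4,0.0],
    [[0.225,0.63,0.0],-12.4,0.0],
  ],
)

```text
t: 1.65
position: [0.3864, 0.0281, 0.178]
eef_rot: [-0.049, 2.198, -2.199]
ft_force: [0.7, 0.0, -0.7]
finger_gap: 0.501
```

Emit:
carry_out(
  series=[
    [[0.0,0.03,0.0],0,0.0],
    [[0.0,0.056,0.0],0,0.0],
    [[0.0,0.056,-0.02],0,0.0],
    [[0.0,0.056,-0.04],0,0.0],
    [[0.0,0.056,-0.04],0,0.0],
  ],
)

```text
t: 2.28
position: [0.3859, 0.0822, 0.137]
eef_rot: [-0.053, 2.2, -2.199]
ft_force: [-0.0, -0.2, 0.3]
finger_gap: 0.497
```

```bash
python3 - <<'E'
from h import *
from plant import bot
from scipy.spatial.transform import Rotation as R
s=bot.observe(); M=R.from_rotvec(s["eef_rot"]).as_matrix(); print(s["t"],s["position"],s["qpos"].round(2),np.degrees(np.arctan2(M[1,2],M[0,2])))
d={n:bot.capture(n) for n in("wrist","top")}
pickle.dump(d,open("c1.pkl","wb"))
c=d["wrist"]; m=np.load("m.npy"); im=c["image"][:,:,::-1].copy()
cv2.imwrite("pics/w1raw.png",im)
def poly(P,col):
    q=proj(c,m2w(m,np.array(P)/1e3)).round().astype(np.int32); cv2.polylines(im,[q],True,col,1)
poly([[111,-62.5,78],[121,-62.5,78],[121,62.5,78],[111,62.5,78]],(0,255,0))
poly([[-155,-58.5,16],[-155,58.5,16],[-70,58.5,12],[50,58.5,33],[50,-58.5,33],[-70,-58.5,12]],(255,0,255))
poly([[15,-68,72],[15,-144,72],[130,-144,72],[130,-68,72]],(0,255,0))
x=-98;poly([[x-30,-55,42],[x-30,55,42],[x+30,55,42],[x+30,-55,42]],(0,255,255))
cv2.imwrite("pics/w1.png",im)
E
```

```text
2.275 [0.38586346 0.08224753 0.13702043] [ 0.29  0.08 -0.59  2.17  0.05  0.91 -1.86] -87.38455962662022
```

View pics/w1.png

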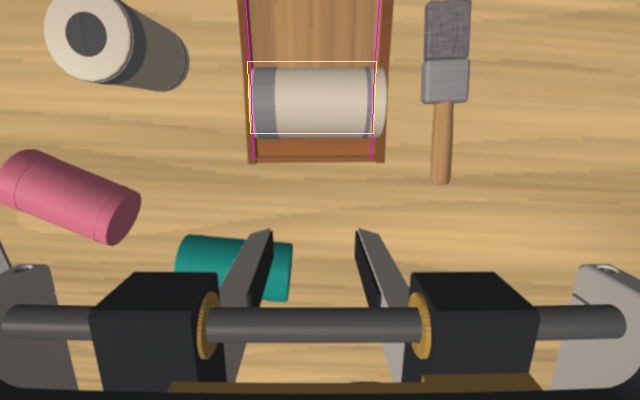

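View pics/w1raw.png

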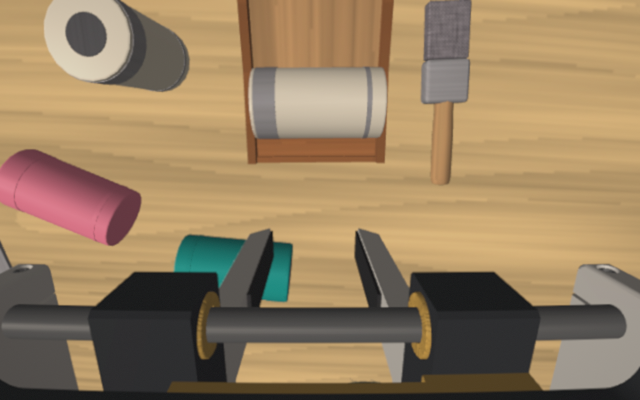

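```bash
python3 - <<'E'
import cv2
im=cv2.imread("pics/w1raw.png")[0:200,225:405]
cv2.imwrite("pics/w1z.png",cv2.resize(im,None,fx=3,fy=3,interpolation=cv2.INTER_CUBIC))
E
```

```text
(no output)
```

View pics/w1z.png

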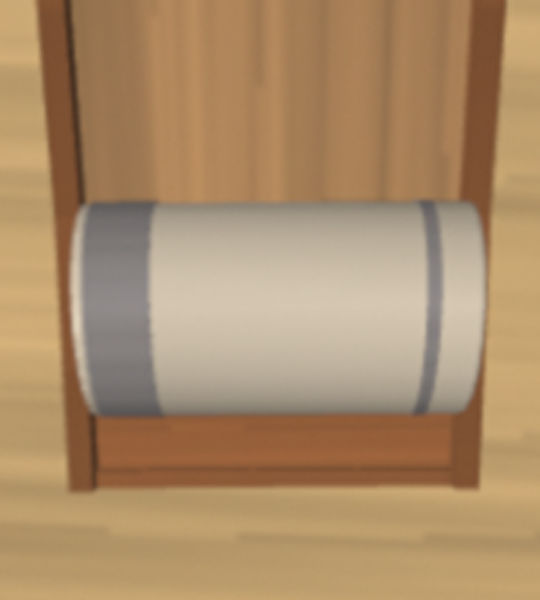

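```bash
python3 - <<'E'
from h import *
from scipy.optimize import least_squares
d=pickle.load(open("c0.pkl","rb")); w=pickle.load(open("c1.pkl","rb"))["wrist"]
top=np.array([[130,-68,72,350,120],[130,-144,72,423,117],[15,-144,72,425,236],[15,-68,72,357,238],[121,62.5,78,215,132]],float)
sc=np.array([[15,-144,72,80,285],[15,-68,72,180,285],[130,-144,72,77,410],[130,-68,72,183,410],[130,-144,0,75,458],[130,-68,0,182,460]],float)
wr=np.array([[-155,58.5,24,97,490],[-155,-58.5,24,453,488]],float)
pt=top[:,3:]/3.7+[230,130]; ps=sc[:,3:]/3.7+[270,145]; pw=wr[:,3:]/3+[225,0]
pl=np.array([[69,0],[475,0]])/3+[225,0]
def rw(m):
    a=(proj(w,m2w(m,wr[:,:3]/1e3))-pw)
    L=[]
    for i,y in enumerate((.0585,-.0585)):
        q=proj(w,m2w(m,[[x,y,.024+max(0,(x+.07)*.175)] for x in np.linspace(-.1,.1,41)]))
        o=np.argsort(q[:,1]); L.append(np.interp(pl[i,1],q[o,1],q[o,0])-pl[i,0])
    return a,np.array(L)
def r(m):
    a,L=rw(m)
    return np.r_[(proj(d["top"],m2w(m,top[:,:3]/1e3))-pt).ravel(),(proj(d["scene"],m2w(m,sc[:,:3]/1e3))-ps).ravel(),a.ravel(),L]
m=least_squares(r,[0.57,0.09,0.04],loss="soft_l1").x; print(m,np.degrees(m[2]),r(m)[-6:].round(2))
m2=least_squares(lambda m:np.r_[rw(m)[0].ravel(),rw(m)[1]],[0.57,0.09,0.04]).x; print("wrist only",m2,np.degrees(m2[2]))
# jar
for mm in (m,m2):
    def rj(j):
        th=np.linspace(0,2*np.pi,60)
        P=np.concatenate([[[j[0]+.03*np.cos(t),j[1]+y,.042+.03*np.sin(t)] for t in th] for y in(-.055,.055)])
        q=(proj(w,m2w(mm,P))-[225,0])*3
        return np.array([q[:,0].min()-70,q[:,0].max()-487,q[:,1].min()-202,q[:,1].max()-415])
    s=least_squares(rj,[-.098,0]);print("jar",s.x,s.fun.round(1))
np.save("m.npy",m2)
E
```

```text
[0.56714533 0.08985099 0.06057772] 3.470847853421318 [-0.9   0.2   1.   -0.93 -2.48  0.33]
wrist only [0.5668608  0.08878492 0.05328432] 3.0529668416818123
jar [-0.10053606 -0.0012813 ] [-0.8  0.8 -2.8  3.2]
jar [-0.10014256 -0.00093145] [-0.8  0.8 -1.4  1.7]
```

Emit:
carry_out(
  series=[
    [[0.014,-0.002,-0.02],0.4,0.0],
    [[0.014,-0.002,-0.045],0.4,0.0],
    [[0.014,-0.002,-0.07],0.4,0.0],
    [[0.014,-0.002,-0.085],0.4,0.0],
    [[0.014,-0.002,-0.094],0.4,0.0],
    [[0.02,-0.0015,-0.094],0.4,0.0],
    [[0.026,-0.001,-0.094],0.4,0.0],
    [[0.03,-0.001,-0.094],0.4,0.0],
    [[0.034,-0.001,-0.094],0.4,0.0],
    [[0.034,-0.001,-0.094],0.4,0.0],
  ],
)

```text
t: 3.62
position: [0.421, 0.0813, 0.0439]
eef_rot: [-0.057, 2.195, -2.195]
ft_force: [-0.5, -0.2, -0.1]
finger_gap: 0.5
```

```bash
cat > look.py <<'E'
import sys
from h import *
from plant import bot
from scipy.spatial.transform import Rotation as R
s=bot.observe(); M=R.from_rotvec(s["eef_rot"]).as_matrix(); m=np.load("m.npy")
c,sn=np.cos(m[2]),np.sin(m[2]); p=s["position"]; q=p[:2]-m[:2]
print(s["t"],p.round(4),"mill",(c*q[0]+sn*q[1]).round(4),(-sn*q[0]+c*q[1]).round(4),"jaw",np.degrees(np.arctan2(M[1,2],M[0,2])).round(2),s["ft_force"].round(2))
a=bot.capture("wrist")["image"][:400,120:520,::-1]; cc=bot.capture("scene"); b=cc["image"][145:305,270:430,::-1]
pickle.dump(cc,open("sc.pkl","wb"))
im=np.hstack([cv2.resize(a,(400,400)),cv2.resize(b,(400,400),interpolation=cv2.INTER_CUBIC)])
cv2.imwrite(f"pics/{sys.argv[1]}.png",im)
E
python3 look.py l2
```

```text
3.625 [0.421  0.0813 0.0439] mill -0.146 0.0003 jaw -87.01 [-0.49 -0.25 -0.09]
```

View pics/l2.png

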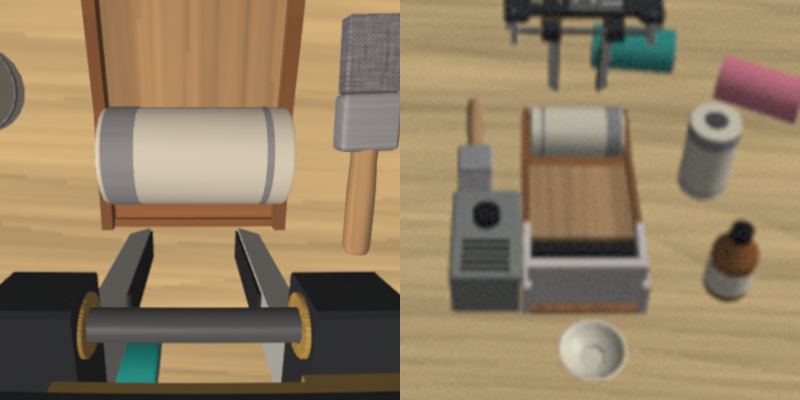

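```bash
python3 look.py l3; python3 - <<'E'
from h import *
from plant import bot
c=pickle.load(open("sc.pkl","rb"));p=bot.observe()["position"]
for dz in(-.011,0):
  for dy in(-.03,0,.03): print((proj(c,[p+[0,dy,dz]])-[270,145])*2.5+[400,0])
c=bot.capture("wrist")
for dz in(-.011,0):
  for dy in(-.03,0,.03): print("w",proj(c,[p+[0,dy,dz]])-[120,0])
E
```

```text
3.725 [0.4206 0.0813 0.0438] mill -0.1464 0.0003 jaw -87.0 [-0.34  0.87 -0.65]
[[549.647763   103.71335215]]
[[573.55560859 104.77664135]]
[[597.46875891 105.84489149]]
[[549.95632322  97.57780502]]
[[574.03684396  98.64712352]]
[[598.12264188  99.72216589]]
w [[236.75204435 223.78427039]]
w [[193.47311884 221.63825759]]
w [[150.04695026 219.45870338]]
w [[238.84274157 229.0818939 ]]
w [[193.45879937 226.84512024]]
w [[147.91228733 224.56447595]]
```

View pics/l3.png

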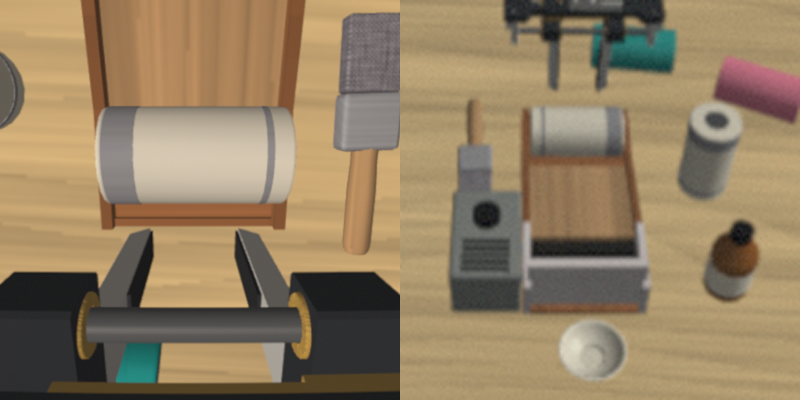

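```bash
python3 - <<'E'
from h import *
from plant import bot
from scipy.optimize import least_squares
m=np.load("m.npy"); p=bot.observe()["position"]
w=bot.capture("wrist"); s=bot.capture("scene"); t=bot.capture("top")
for nm,c,f,off,size in (("w",w,3,(220,160),(200,130)),("s",s,8,(310,140),(75,60)),("t",t,8,(270,190),(75,75))):
    im=c["image"][off[1]:off[1]+size[1],off[0]:off[0]+size[0],::-1]
    im=cv2.resize(im,None,fx=f,fy=f,interpolation=cv2.INTER_CUBIC)
    def dot(P,col):
        for q in ((proj(c,P)-off+.5)*f): cv2.circle(im,tuple(int(v) for v in q),3,col,-1)
    P=[p+[dx,dy,-.011] for dx in(-.008,.008) for dy in(-.0235,.0235)]
    dot(P,(0,0,255))
    dot(m2w(m,[[-.155,.0585,.024],[-.155,-.0585,.024]]),(0,255,0))
    dot(m2w(m,[[-.13,.055,.042],[-.13,-.055,.042],[-.07,.055,.042],[-.07,-.055,.042],[-.1,0,.072]]),(255,0,0))
    cv2.imwrite(f"pics/z_{nm}.png",im)
E
```

```text
(no output)
```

View pics/z_w.png

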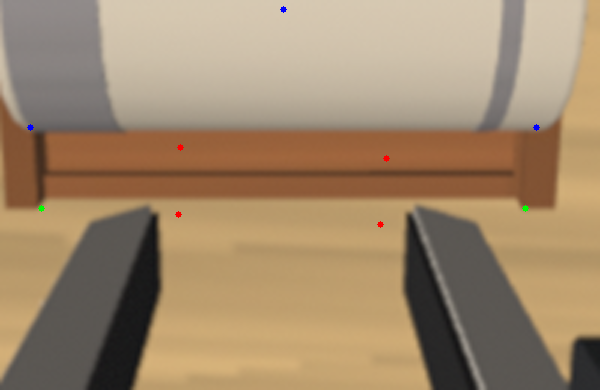

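View pics/z_s.png

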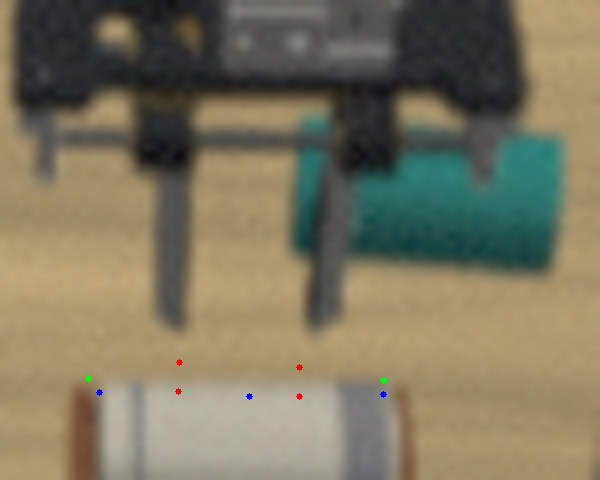

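View pics/z_t.png

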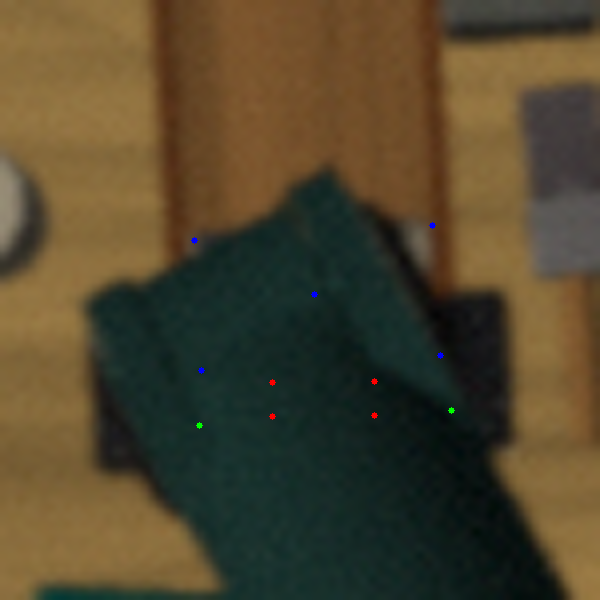

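```bash
python3 - <<'E'
from h import *
from plant import bot
from scipy.optimize import least_squares
p=bot.observe()["position"]; w=bot.capture("wrist"); s=bot.capture("scene")
for a,b in (((358.3,229),(333.2,180.6)),((270,229),(348.5,180.6))):
    r=least_squares(lambda X:np.r_[proj(w,[X])[0]-a,proj(s,[X])[0]-b],p)
    print(r.x-p,r.fun.round(2))
print(p, w["world_from_camera"][:3,3]-p)
E
```

```text
[ 0.00957821 -0.02506744  0.02753785] [-0.26 -0.1  -1.36 -0.57]
[0.00577328 0.02561854 0.02444292] [-0.01  0.   -0.07  0.01]
[0.42068917 0.08131709 0.04383753] [0.07119556 0.00352117 0.20673825]
```

```bash
python3 - <<'E'
from h import *
d=pickle.load(open("c0.pkl","rb")); p=np.array([0.16165,-0.60329,0.17721])
from scipy.spatial.transform import Rotation as R
M=R.from_rotvec([-0.27442133,2.0831319,-2.08047123]).as_matrix()
for nm,off,f,size in (("scene",(80,20),7,(95,85)),("top",(470,270),5,(150,120)),("wrist",(180,180),2,(300,220))):
    c=d[nm]; im=cv2.resize(c["image"][off[1]:off[1]+size[1],off[0]:off[0]+size[0],::-1],None,fx=f,fy=f,interpolation=cv2.INTER_CUBIC)
    for y,col in((.011,(0,0,255)),(-.008,(0,255,255)),(-.026,(0,255,0)),(-.086,(255,0,255))):
        P=[p+M@np.array([x,y,z]) for x in(-.008,.008) for z in(-.047,.047)]
        for q in ((proj(c,P)-off+.5)*f): cv2.circle(im,tuple(int(v) for v in q),3,col,-1)
    cv2.imwrite(f"pics/s0_{nm}.png",im)
E
```

```text
(no output)
```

View pics/s0_scene.png

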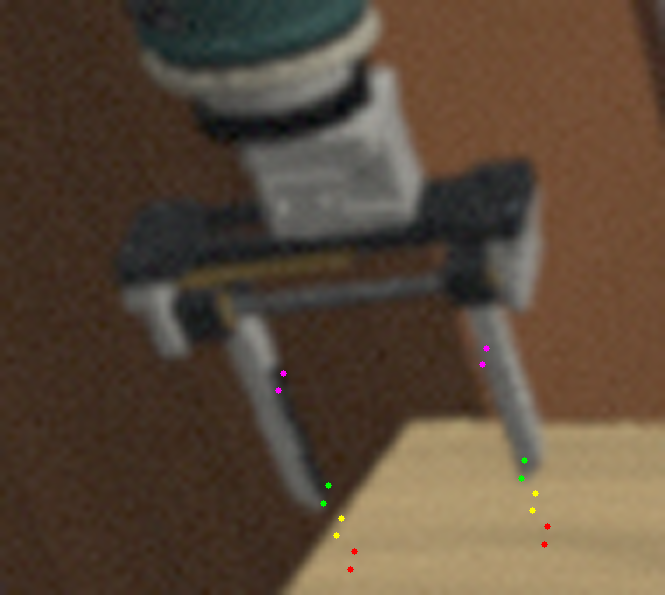

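View pics/s0_wrist.png

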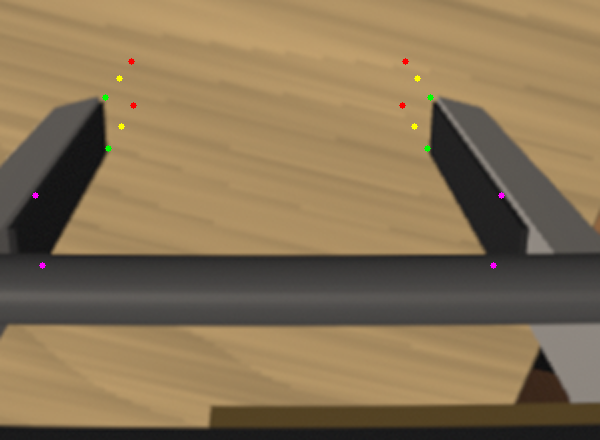

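The pictures disagree with the stated tool geometry. In both the wrist and scene views, the visible fingertips end about 26 mm above the reported TCP, not 11 mm below it. They are therefore at about z 0.07 now, level with the top of the jar. I'll lower in small steps, watching the force.

Emit:
carry_out(
  series=[
    [[0.0,0.0,-0.006],0,0.0],
    [[0.0,0.0,-0.012],0,0.0],
    [[0.0,0.0,-0.018],0,0.0],
    [[0.0,0.0,-0.018],0,0.0],
  ],
)

```text
t: 4.62
position: [0.4203, 0.0813, 0.0253]
eef_rot: [-0.059, 2.195, -2.195]
ft_force: [1.1, 1.2, -0.2]
finger_gap: 0.5
```

```bash
python3 look.py l4
```

```text
4.625 [0.4203 0.0813 0.0253] mill -0.1467 0.0004 jaw -86.99 [ 1.11  1.16 -0.16]
```

View pics/l4.png

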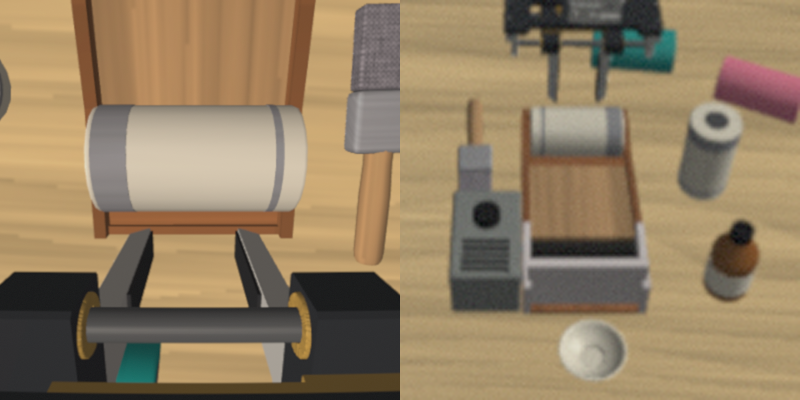

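Emit:
carry_out(
  series=[
    [[0.0,0.0,-0.004],0,0.0],
    [[0.0,0.0,-0.008],0,0.0],
    [[0.0,0.0,-0.008],0,0.0],
  ],
)

```text
t: 5.1
position: [0.4206, 0.0813, 0.0175]
eef_rot: [-0.058, 2.195, -2.195]
ft_force: [-0.4, 0.0, -0.4]
finger_gap: 0.502
```

Emit:
carry_out(
  series=[
    [[0.0,0.0,-0.004],0,0.0],
    [[0.0,0.0,-0.009],0,0.0],
    [[0.0,0.0,-0.009],0,0.0],
  ],
)

```text
t: 5.48
position: [0.4204, 0.0813, 0.0084]
eef_rot: [-0.058, 2.195, -2.195]
ft_force: [0.3, 0.2, -0.7]
finger_gap: 0.501
```

```bash
python3 look.py l5
```

```text
5.475 [0.4204 0.0813 0.0084] mill -0.1466 0.0003 jaw -87.0 [ 0.25  0.21 -0.71]
```

View pics/l5.png

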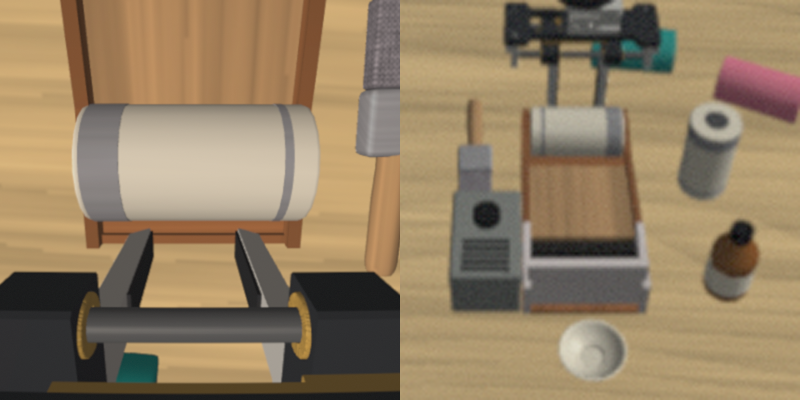

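Emit:
carry_out(
  series=[
    [[0.003,0.0,0.0],0,0.0],
    [[0.006,0.0,0.0],0,0.0],
    [[0.008,0.0,0.0],0,0.0],
    [[0.01,0.0005,0.0],0,0.0],
    [[0.012,0.0005,0.0],0,0.0],
    [[0.015,0.001,0.0],0,0.0],
    [[0.018,0.001,0.0],0,0.0],
    [[0.021,0.001,0.0],0,0.0],
    [[0.024,0.0013,0.0],0,0.0],
    [[0.028,0.0015,0.0],0,0.0],
  ],
)

```text
t: 6.82
position: [0.449, 0.0828, 0.0088]
eef_rot: [-0.058, 2.195, -2.195]
ft_force: [0.9, -0.9, 0.4]
finger_gap: 0.501
```

```bash
python3 look.py l6
```

```text
6.825 [0.449  0.0828 0.0088] mill -0.118 0.0003 jaw -87.0 [ 0.89 -0.86  0.43]
```

View pics/l6.png

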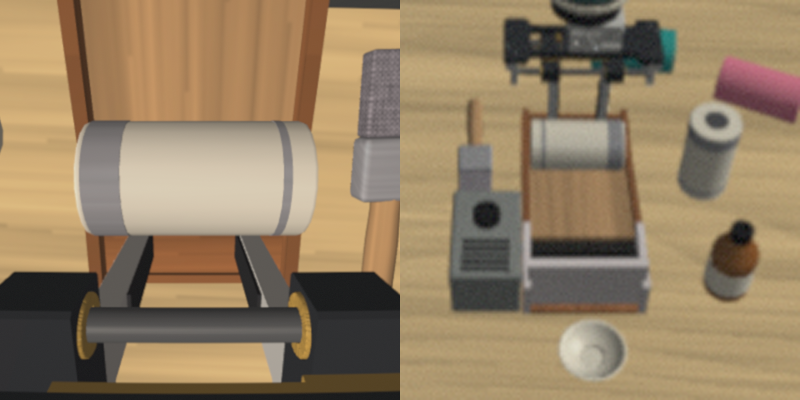

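```bash
cat > jar.py <<'E'
from h import *
from scipy.optimize import least_squares
def jar(w,l,r,t,b,z):
    m=np.load("m.npy")
    def rj(j):
        P=np.concatenate([[[j[0]+.03*np.cos(a),j[1]+y,z+j[2]+.03*np.sin(a)] for a in np.linspace(0,6.283,80)] for y in(-.055,.055)])
        q=proj(w,m2w(m,P)); return np.r_[q[:,0].min()-l,q[:,0].max()-r,q[:,1].min()-t,q[:,1].max()-b, 100*j[2]]
    s=least_squares(rj,[-.08,0,0]); return s.x.round(4),s.fun.round(1)
E
python3 - <<'E'
from jar import *
from plant import bot
w=bot.capture("wrist"); print(jar(w,195,436,121,235,.042))
E
```

```text
(array([-0.0799, -0.0007, -0.0035]), array([-0.4,  0.4,  1. , -1. , -0.3]))
```

Emit:
carry_out(
  series=[
    [[0.004,0.0002,0.0],0,0.0],
    [[0.009,0.0005,0.0],0,0.0],
    [[0.014,0.0007,0.0007],0,0.0],
    [[0.019,0.001,0.0015],0,0.0],
    [[0.024,0.0013,0.0025],0,0.0],
    [[0.029,0.0015,0.0033],0,0.0],
    [[0.034,0.0018,0.0042],0,0.0],
    [[0.039,0.0021,0.005],0,0.0],
    [[0.044,0.0023,0.006],0,0.0],
    [[0.049,0.0026,0.0068],0,0.0],
    [[0.054,0.0029,0.0077],0,0.0],
    [[0.058,0.0031,0.0084],0,0.0],
  ],
)

```text
t: 8.48
position: [0.5071, 0.086, 0.0173]
eef_rot: [-0.057, 2.195, -2.195]
ft_force: [-3.4, 1.0, 2.1]
finger_gap: 0.504
```

```bash
python3 look.py l7
```

```text
8.475 [0.5071 0.086  0.0173] mill -0.0598 0.0004 jaw -87.0 [-3.44  0.99  2.11]
```

View pics/l7.png

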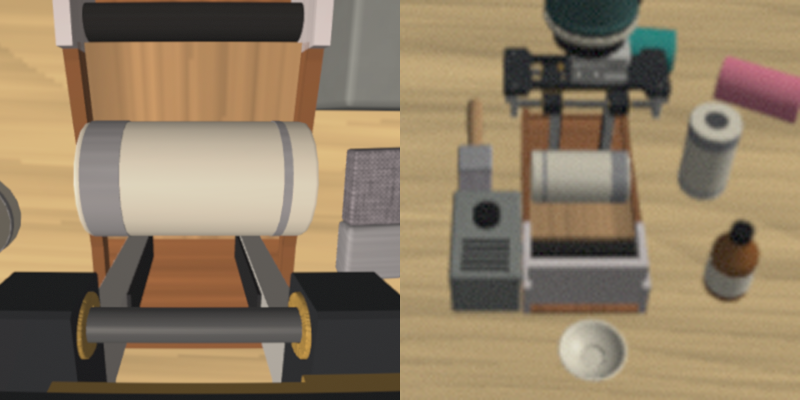

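The jar is on the ramp at about x -22 mm, pressed against both fingers and square. I'll keep pushing.

Emit:
carry_out(
  series=[
    [[0.004,0.0002,0.0007],0,0.0],
    [[0.009,0.0005,0.0016],0,0.0],
    [[0.014,0.0007,0.0025],0,0.0],
    [[0.019,0.001,0.0033],0,0.0],
    [[0.024,0.0013,0.0042],0,0.0],
    [[0.029,0.0015,0.0051],0,0.0],
    [[0.034,0.0018,0.006],0,0.0],
    [[0.039,0.0021,0.0069],0,0.0],
    [[0.044,0.0023,0.0077],0,0.0],
    [[0.049,0.0026,0.0086],0,0.0],
    [[0.054,0.0029,0.0095],0,0.0],
    [[0.058,0.0031,0.0102],0,0.0],
  ],
)

```text
t: 10.07
position: [0.5651, 0.089, 0.0275]
eef_rot: [-0.057, 2.195, -2.195]
ft_force: [-2.3, -0.5, 1.6]
finger_gap: 0.501
```

```bash
python3 look.py l8
```

```text
10.075 [0.5651 0.089  0.0275] mill -0.0017 0.0003 jaw -87.0 [-2.31 -0.51  1.6 ]
```

View pics/l8.png

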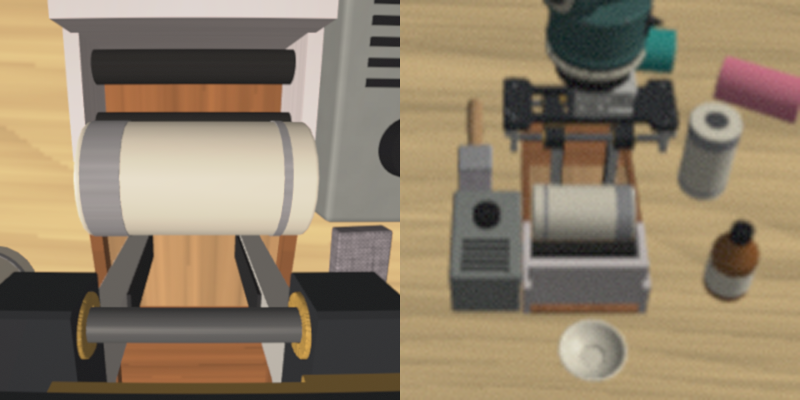

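Emit:
carry_out(
  series=[
    [[0.004,0.0002,0.0006],0,0.0],
    [[0.008,0.0004,0.0012],0,0.0],
    [[0.012,0.0006,0.0018],0,0.0],
    [[0.015,0.0008,0.0022],0,0.0],
    [[0.018,0.001,0.0025],0,0.0],
    [[0.021,0.0011,0.0025],0,0.0],
    [[0.024,0.0013,0.0025],0,0.0],
    [[0.026,0.0014,0.0025],0,0.0],
    [[0.028,0.0015,0.0025],0,0.0],
    [[0.03,0.0016,0.0025],0,0.0],
    [[0.031,0.0016,0.0025],0,0.0],
    [[0.031,0.0016,0.0025],0,0.0],
  ],
)

```text
t: 11.68
position: [0.5958, 0.0906, 0.0299]
eef_rot: [-0.058, 2.195, -2.195]
ft_force: [0.0, -0.8, -0.3]
finger_gap: 0.5
```

```bash
python3 look.py l9
```

```text
11.675 [0.5958 0.0906 0.0299] mill 0.029 0.0003 jaw -87.0 [ 0.   -0.78 -0.34]
```

View pics/l9.png

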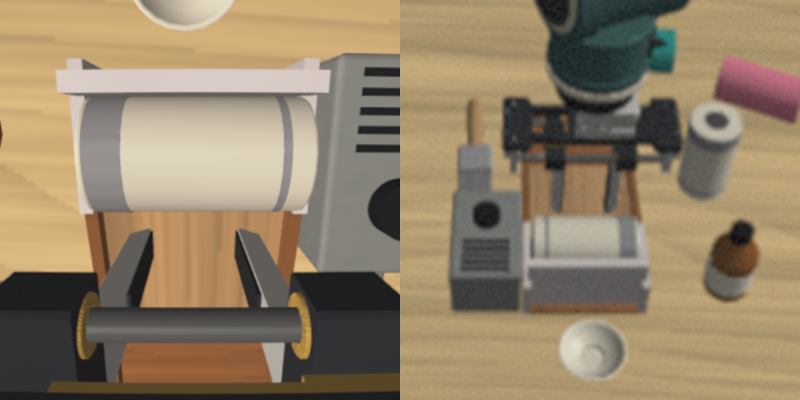

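The jar has dropped between the rollers against the stop plate, and there's a clear gap to the fingertips. I'll withdraw backwards first, then up.

Emit:
carry_out(
  series=[
    [[-0.006,0.0,0.0],0,0.0],
    [[-0.015,-0.001,0.0],0,0.0],
    [[-0.025,-0.001,0.002],0,0.0],
    [[-0.035,-0.002,0.01],0,0.0],
    [[-0.045,-0.002,0.025],0,0.0],
    [[-0.05,-0.003,0.045],0,0.0],
    [[-0.05,-0.003,0.065],0,0.0],
    [[-0.05,-0.003,0.085],0,0.0],
    [[-0.05,-0.003,0.1],0,0.0],
    [[-0.05,-0.003,0.11],0,0.0],
    [[-0.05,-0.003,0.11],0,0.0],
  ],
)

```text
t: 13.15
position: [0.546, 0.0876, 0.1405]
eef_rot: [-0.056, 2.195, -2.195]
ft_force: [0.0, 0.1, -0.0]
finger_gap: 0.5
```

```bash
python3 look.py l10; python3 - <<'E'
from plant import bot
import pickle,cv2
d={n:bot.capture(n) for n in ("wrist","top")}; pickle.dump(d,open("c2.pkl","wb"))
cv2.imwrite("pics/wf.png",d["wrist"]["image"][:,:,::-1])
E
```

```text
13.15 [0.546  0.0876 0.1405] mill -0.0209 -0.0001 jaw -87.01 [ 0.05  0.05 -0.01]
```

View pics/wf.png

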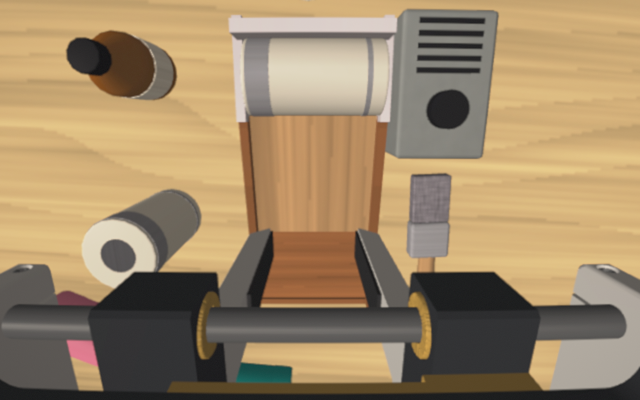

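View pics/l10.png

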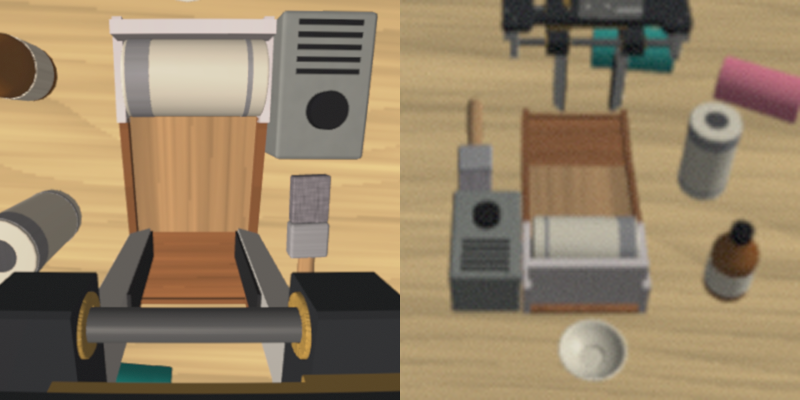

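```bash
python3 - <<'E'
from jar import *
d=pickle.load(open("c2.pkl","rb")); print(jar(d["wrist"],244,388.5,37.5,116,.06))
im=d["wrist"]["image"][0:140,215:415,::-1]; cv2.imwrite("pics/wfz.png",cv2.resize(im,None,fx=4,fy=4,interpolation=cv2.INTER_CUBIC))
E
```

```text
(array([ 0.0806, -0.0023, -0.008 ]), array([-0.8,  0.8,  1.4, -1.5, -0.8]))
```

View pics/wfz.png

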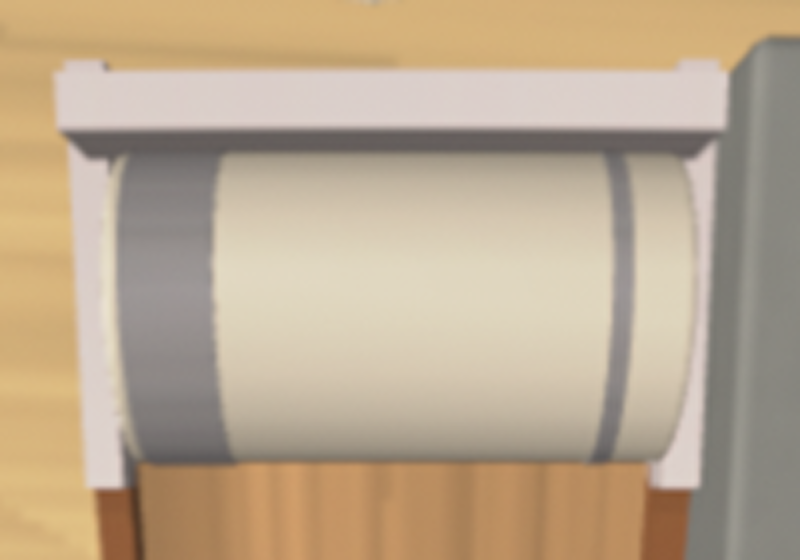

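```bash
python3 -c "
from plant import bot
print(bot.job_done(), bot.observe()['t'])"
```

```text
the job is handed in; nothing more can be done
the job is handed in; nothing more can be done
```

The jar is loaded: it sits between the two rollers at the stop plate, and I handed the job in a little after 13 s of the 42 s allowed. I pushed it with both fingertips, half open and always behind it, across the landing and up the ramp at about 0.04 m/s. I slowed over the crest and let it drop in by itself, then drew the fingers back and up.

**Last checks:**
- **Jar position:** the wrist picture puts the jar at mill x of about 80.6 mm and y of about -2 mm, square between the cheeks.
- **Contact:** the force reading was about 0, the fingers were well clear, and the last contact forces I read were only a few newtons.
- **Other things on the bench:** the spare jar, bottle, brush, dish and look-alikes appear unmoved by eye in the pictures I took. I did not re-check the cork block, rule and file, but the arm passed well above that area.

**What disagreed:**
- **Tool geometry:** both the wrist and scene views showed the fingertips about 26 mm above the reported TCP, not 11 mm ahead of (below) it. I went by the pictures, lowering in small steps while watching the force. There was no contact, even where the stated geometry would have put the tips below the bench.
- **Jar height:** the same wrist fit put the jar about 8 mm lower than the expected 60 mm. Height is poorly determined from that view, and the stop plate may hide the jar's upper edge there, so I relied on its x position and its visibly settled pose.

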